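# Clear the run-out sweet canister's portion wheel and take off its lid of unknown hand

## Robot

A 6-joint arm with a two-finger parallel gripper is mounted at the origin on a cart in front of the work surface, level with it; the furniture and walls round the work are solid. World frame = base frame: x ahead of the robot, y to its left, z up, the work surface at z = 0. Lengths are in m, angles in rad, forces in N, time in s.
With the tool pointing down it reaches from about 0.25 to 0.725 m from the base axis. Payload 4 kg.
Tool frame: the origin (TCP) lies midway between the tips of the shut fingers; the grasp point (between the pads) lies 19 mm behind it; z points along the fingers, y is the line along which they close (so a half turn about z gives the same grasp; the last joint's range is limited). The gripper opens to 85 mm and grips with 20 to 120 N. Pads are 22 mm wide; open, the fingers measure 114 mm over their backs; the gripper's body (76 mm by 85 mm) begins 54 mm behind the grasp point. The pads swing forward as they close: fully open they stand 13 mm farther back than shut.
Start: joints at [-1.296, 0.241, 0.005, 1.335, 0, 1.571], TCP at [0.136, -0.481, 0.231] pointing down, gripper open.
Joint ranges: [-2.72, 2.72], [-1.05, 1.87], [-1.09, 1.28], [-1.99, 2.15], [-1.42, 1.44], [-3.14, 3.14]. Speed limits (rad/s): [2.79, 2.79, 3.14, 3.14, 3.14, 3.14].

## Interface

Orientations are given as a unit quaternion [x, y, z, w].
In Python, from workcell import monitor, vision, job gives the robot as it stands.
- The arm moves only by the tool move_arm, never from a script. Its argument "moves" is a list that holds one entry, the list of rows, each a list of 5 numbers: the shift along the world's x, y, z in m, then the turn about the world's z in degrees, then the opening in per cent of the stroke, from 0 (shut) to 100 (fully open). In form: [[[x, y, z, turn, gripper], ...]]. A call has 1 to 5 rows; each row is the pose to reach, as a shift and turn from the pose commanded when the call began; what a row does not reach only later rows make up. A row lasts 1/8 s, in which the tool goes at most 62.5 mm and 10.7 degrees, less where a joint would pass 70% of its speed; a pose out of reach is approached as far as the arm can. A call with a gripper value outside its range is refused whole. The fingers move at their own pace and stop on an object; the grip force is fixed at half the most. Time passes only in rows, so rows that repeat a pose let the fingers close. It gives the time, the measured TCP pose, the force, the opening and the grip force at its end, in the units of the state.
- monitor.get_obs(): the state, without advancing time (a new reading comes with each control period).
- vision.camera(name): name is "scene" or "top"; returns a dict with "color" (400x640x3 uint8, red, green, blue), "camera_matrix" (3x3 intrinsics, pixels), "eye" and "attitude" of the camera in the world. Camera axes: x right, y up, looking along -z (the intrinsics and any distortion apply to the point x, -y, -z); pixel columns grow to the right and rows downward; lengths in m; the calibration is good to about 2 mm. A picture is of the moment at which its call begins. There is no depth.
- job.job_done(): hands the job in; it is judged then, once.
The state is a dict: "clock": time; "joint_pos": joint angles; "joint_vel": joint speeds; "tau": joint torques, N m; "eef_pos": TCP position; "tool_rot": TCP orientation; "ft_force": force on the tool from outside, world axes, zero at the start; "ft_torque": the same for the moment, N m; "grip_width": finger opening in m; "grasp_force": force on a finger pad.
Only numpy, scipy, OpenCV 4.12 (cv2) and the standard library are available. Lean on these libraries where they do the work, as an engineer would, in place of code of your own. Each camera call takes 0.05 s, during which the arm holds its last target. There are 200 camera calls.

## Task

One canister of the twin sweet dispenser has run out and is to be refilled. First clear its portion wheel: pull that canister's lever down through its whole stroke and ease it back up slowly to rest, without letting it snap. Then twist that canister's lid off - nobody knows which way it unscrews, so find out by trying - and finish while holding the lid in the gripper, level and a few centimetres straight above its neck, ready for the refill; leave the full canister's lever and lid and everything else as they are.

Things in the scene. Friction and masses are not known exactly. Their poses are not given: they have to be found in the camera images.
- dispenser: Twin sweet dispenser, fixed: steel foot plate 205 (x) by 300 mm (y); two clear canisters, 100 mm across, shoulders 213 mm up, axes 85 mm left and right of the middle, each over a white wheel drum with a chute to the front. Origin: centre of the underside on the table; own x to the back (levers face the robot), y to its left, z up. Stands anywhere within 8 by 14 cm, turned up to 0.2 rad.
- sweets_full: The chocolate drops of the full canister, 55 mm deep, seen through its wall. Fixed. Origin: on that canister's axis at its floor, 150 mm above the table. In the left or the right canister.
- sweets_few: Five last chocolate drops on the floor of the canister that has run out: marks the EMPTY canister, the one to work on. Fixed. Origin: on that canister's axis at its floor, 150 mm above the table. Left or right.
- lever_left (a joint): Portion lever of the left (+y) canister, rad: 0 at rest against its upper stop, 0.87 pulled down to the lower stop. Hinges about a level axis along the dispenser's y. At 0 it points to the front and 40 degrees up, at 0.87 to the front and 10 degrees below level. Its spring pulls it up again: 1 N at the ball at rest, 6 N pulled down; let go there, it snaps back at 4 rad/s or more.
- ball_left (a point): Centre of the black ball (32 mm across) at the end of the left lever, 160 mm from its axle; moves with the lever. At rest 123 mm in front of the axle and 208 mm above the table; pulled down 158 mm in front and 77 mm above the table. Free all round: can be gripped from above, fingers left and right of it, and turns in the grip.
- axle_left (a point): Hinge axis of the left lever, in the middle of its hub, 154 mm to the left of the dispenser's middle, 105 mm above the table. Fixed to the dispenser.
- lever_right (a joint): Portion lever of the right (-y) canister, rad: 0 at rest against its upper stop, 0.87 pulled down to the lower stop. Hinges about a level axis along the dispenser's y. At 0 it points to the front and 40 degrees up, at 0.87 to the front and 10 degrees below level. Its spring pulls it up again: 1 N at the ball at rest, 6 N pulled down; let go there, it snaps back at 4 rad/s or more.
- ball_right (a point): Centre of the black ball (32 mm across) at the end of the right lever, 160 mm from its axle; moves with the lever. At rest 123 mm in front of the axle and 208 mm above the table; pulled down 158 mm in front and 77 mm above the table. Free all round: can be gripped from above, fingers left and right of it, and turns in the grip.
- axle_right (a point): Hinge axis of the right lever, in the middle of its hub, 154 mm to the right of the dispenser's middle, 105 mm above the table. Fixed to the dispenser.
- lid_left: Black twist-off lid of the left (+y) canister, loose, 60 to 130 g: skirt 74 mm across, 24 mm high; on it a round fluted grip 40 mm across, 24 to 54 mm above the origin. Origin: centre of the skirt's underside, z up; closed, 217 mm above the table. Three lugs in the skirt hook under the neck's thread starts; until it is loosened it lifts and shifts by 1 to 2 mm only.
- seat_left (a point): Origin of the left lid when closed, on the canister's axis, 217 mm up; neck rim 18 mm higher. One neck loosens anticlockwise, the other clockwise seen from above; which is which changes and is hidden. The right way, the lid turns easily and lifts off anywhere from 1.0 to 1.5 rad of turn (1.2 is best; then a stop). The wrong way it stops within 0.1 rad and slips in the fingers.
- lid_right: Black twist-off lid of the right (-y) canister, loose, 60 to 130 g: skirt 74 mm across, 24 mm high; on it a round fluted grip 40 mm across, 24 to 54 mm above the origin. Origin: centre of the skirt's underside, z up; closed, 217 mm above the table. Three lugs in the skirt hook under the neck's thread starts; until it is loosened it lifts and shifts by 1 to 2 mm only.
- seat_right (a point): Origin of the right lid when closed, on the canister's axis, 217 mm up; neck rim 18 mm higher. One neck loosens anticlockwise, the other clockwise seen from above; which is which changes and is hidden. The right way, the lid turns easily and lifts off anywhere from 1.0 to 1.5 rad of turn (1.2 is best; then a stop). The wrong way it stops within 0.1 rad and slips in the fingers.
- tin_left: Round pastille tin, 63 mm across, 27 mm high, standing on the foot plate under a chute. Bystander. Origin: centre of its underside.
- tin_right: Round pastille tin, 63 mm across, 27 mm high, standing on the foot plate under a chute. Bystander. Origin: centre of its underside.
- scoop: Steel sweet scoop with black handle, 203 mm long, 68 mm high, lying in front of the dispenser. Bystander. Origin: centre of its underside.
- price_labeller: Blue and black label gun lying on its side, 153x193x46 mm, at the front right. Bystander. Origin: centre of its underside.
- ribbon_roll_wide: Red ribbon roll, 76x62x38 mm, at the right. Bystander. Origin: centre of its underside.
- ribbon_roll_flat: Gold ribbon roll, 76x73x25 mm, at the right. Bystander. Origin: centre of its underside.
- pen: White and black pen, 135 mm long, 16 mm thick, lying at the front left. Bystander. Origin: centre of its underside.
There are look-alikes about, which are no part of the job. What is shaped like the lid_left but green, orange or turquoise is not meant.

How it is judged:
By the outcome, as a careful person would: the job done as asked, in the order asked, and still so for the second after the job is handed in, while the arm keeps its last pose, push and grip.
It also fails if it takes over 67 s, if anything falls off the work surface, if the arm or the gripper's body presses on something with over 40 N, if the wrist force passes 120 N, or if a joint passes its speed limit or range.

## Working session

There is one attempt and no reset: what is moved stays moved. The work goes in short steps, Python scripts to look and compute and a tool call to move; the robot and the scene stay as the last step left them, time stands still between calls to the robot, and variables do not carry over. Pictures are saved under pics/ and viewed, at most 10 in all, crops included, and the job is handed in when it is done.

Besides the shell and the picture viewer there is one more tool, called after ">>>" as name(argument=value, ...), one argument or row to a line, values as JSON. move_arm: Moves the arm, as the interface text tells. Its arguments: {"type":"object","properties":{"moves":{"type":"array","items":{"type":"array","items":{"type":"array","items":{"type":"number"}}}}},"required":["moves"]}

```bash
mkdir -p pics
cat > h.py <<'E'
import numpy as np, cv2
from scipy.spatial.transform import Rotation as R
from workcell import monitor, vision, job
def ray(c,u,v):
    K=np.array(c["camera_matrix"]);d=np.linalg.inv(K)@[u,v,1];d=np.array([d[0],-d[1],-d[2]])
    A=np.array(c["attitude"]);M=R.from_quat(A).as_matrix() if A.size==4 else A.reshape(3,3)
    return np.array(c["eye"]),M@d
def at_z(c,u,v,z):
    e,d=ray(c,u,v);return e+d*(z-e[2])/d[2]
def proj(c,p):
    A=np.array(c["attitude"]);M=R.from_quat(A).as_matrix() if A.size==4 else A.reshape(3,3)
    q=M.T@(np.array(p)-np.array(c["eye"]));q=np.array(c["camera_matrix"])@[q[0],-q[1],-q[2]];return q[:2]/q[2]
def save(c,name,box=None,s=1):
    im=c["color"][:,:,::-1]
    if box: x0,y0,x1,y1=box;im=im[y0:y1,x0:x1]
    cv2.imwrite("pics/"+name,cv2.resize(np.ascontiguousarray(im),None,fx=s,fy=s,interpolation=cv2.INTER_CUBIC))
E
python3 - <<'E'
from h import *
for n in("scene","top"):
    c=vision.camera(n);save(c,n+"0.png",None,1.25)
    print(n,{k:c[k] for k in c if k!="color"})
print(monitor.get_obs())
E
```

```text
scene {'camera_matrix': array([[467.02046677,   0.        , 327.2212555 ],
       [  0.        , 467.02046677, 196.66116582],
       [  0.        ,   0.        ,   1.        ]]), 'eye': array([ 1.34592652, -0.5104973 ,  1.02788034]), 'attitude': array([0.35619231, 0.19528131, 0.41548653, 0.81385698])}
top {'camera_matrix': array([[399.90204245,   0.        , 328.11109708],
       [  0.        , 399.90204245, 199.66640643],
       [  0.        ,   0.        ,   1.        ]]), 'eye': array([0.3111605 , 0.03576295, 1.23790769]), 'attitude': array([ 0.07302889, -0.0727077 , -0.69635032,  0.71026516])}
{'clock': 0.1, 'joint_pos': array([-1.29599313e+00,  2.41317169e-01,  3.84152927e-03,  1.33519212e+00,
       -4.21245973e-06,  1.57078169e+00]), 'joint_vel': array([-0.00043179, -0.00143728,  0.0025279 , -0.00277525, -0.00166425,
       -0.0006179 ]), 'tau': array([-9.65746076e-04, -3.73136473e+01,  2.53010827e+01,  1.08510617e-02,
       -2.49078948e-04, -4.25121016e-06]), 'eef_pos': array([ 0.13552262, -0.48069022,  0.23050555]), 'tool_rot': array([ 9.90573806e-01,  1.36976858e-01, -1.30244244e-04, -9.26609136e-04]), 'ft_force': array([-0.53143231,  0.20580128,  0.00176808]), 'ft_torque': array([ 0.00417233,  0.00510905, -0.03547863]), 'grasp_force': 0.0, 'grip_width': 0.08528001576534844}
```

View pics/scene0.png

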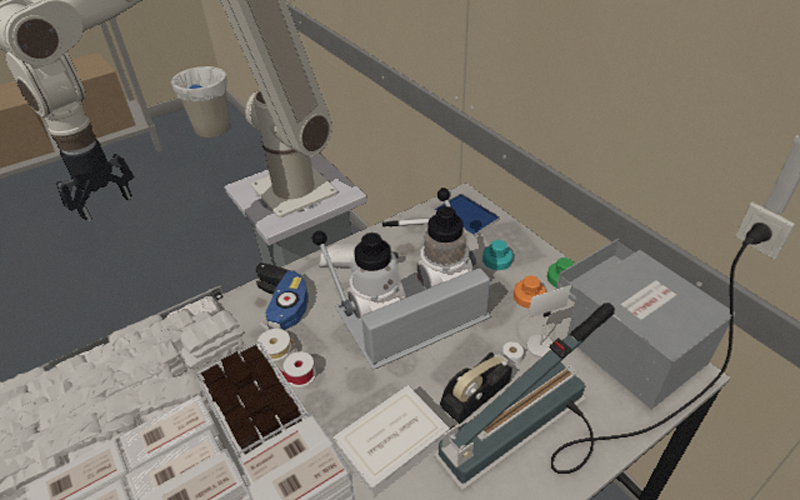

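View pics/top0.png

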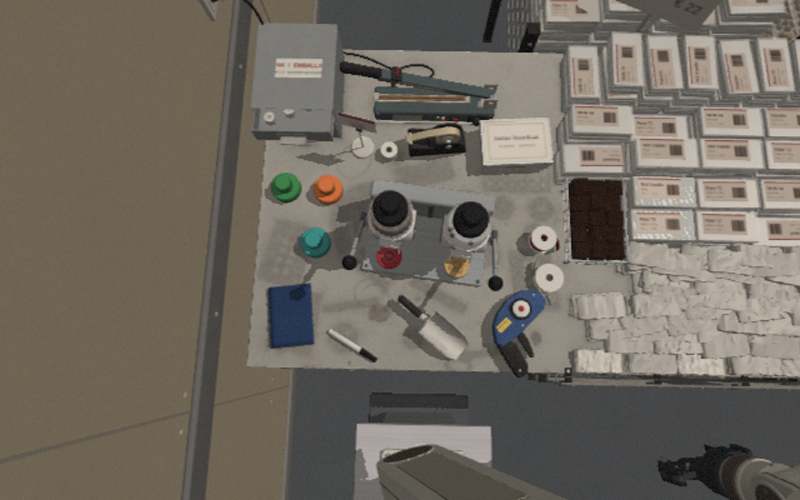

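The scene view is from behind and to the right. The canister at (445,245), the left one, looks filled with brown, and the one at (372,275), the right one, looks clear. The black lids are on the canisters. The teal (498,253), orange (530,290) and green (562,270) ones are look-alikes. I'll confirm this in crops.

```bash
python3 - <<'E'
from h import *
c=vision.camera("scene");a=c["color"][140:270,240:400,::-1]
t=vision.camera("top");b=t["color"][140:240,265:425,::-1]
cv2.imwrite("pics/crop1.png",np.vstack([cv2.resize(np.ascontiguousarray(x),None,fx=5 if 0 else 2.6*1,fy=2.6,interpolation=cv2.INTER_CUBIC) for x in (a,b)]))
E
python3 - <<'E'
import cv2
print(cv2.imread('pics/crop1.png').shape)
E
```

```text
(598, 416, 3)
```

View pics/crop1.png

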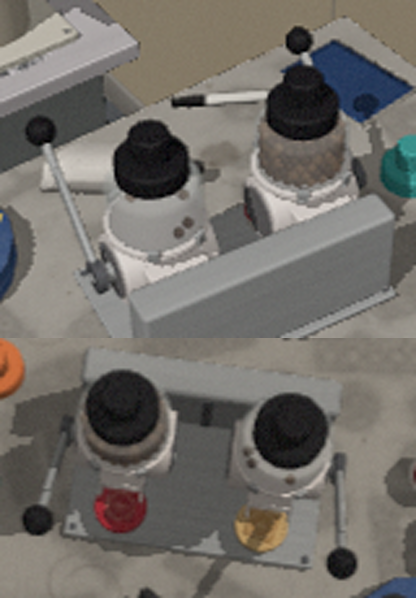

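Confirmed: the empty canister is the right one (-y), with a few drops on the floor seen in both views. The left one is full of drops. Next I'll fit the dispenser pose to the balls and lid grips in both views.

Run:
```python
from h import *
from scipy.optimize import least_squares
t=vision.camera("top");s=vision.camera("scene")
T=lambda u,v:(265+u/2.6,140+(v-338)/2.6); S=lambda u,v:(240+u/2.6,140+v/2.6)
# key: (cam,px, side, kind)
ob=[(t,T(38,519),1,'b'),(t,T(341,563),-1,'b'),(t,T(122,394),1,'l'),(t,T(290,420),-1,'l'),
(s,S(298,41),1,'b'),(s,S(40,130),-1,'b'),(s,S(307,76),1,'l'),(s,S(150,131),-1,'l')]
def pt(p,side,k):
    x,y,th,dx,by=p
    l=np.array([dx,side*by]) if k=='b' else np.array([0,side*.085])
    c,n=np.cos(th),np.sin(th)
    return np.array([x+c*l[0]-n*l[1],y+n*l[0]+c*l[1],.208 if k=='b' else .271])
f=lambda p:np.concatenate([proj(c,pt(p,sd,k))-np.array(px) for c,px,sd,k in ob])
r=least_squares(f,[.45,0,0,-.12,.154]);print(r.x.round(4));print(f(r.x).reshape(-1,2).round(1))
for sd in(1,-1):
  for k in'bl':print(sd,k,pt(r.x,sd,k).round(4))
```

```text
[ 0.6008 -0.0008 -0.1244 -0.1233  0.1536]
[[-0.9  0.1]
 [-0.6 -0.1]
 [-1.  -0.1]
 [ 1.3 -0.8]
 [ 0.1 -0.2]
 [ 0.4  0.2]
 [-1.4 -0.1]
 [-0.5  0.2]]
1 b [0.4975 0.167  0.208 ]
1 l [0.6113 0.0836 0.271 ]
-1 b [ 0.4594 -0.1379  0.208 ]
-1 l [ 0.5902 -0.0851  0.271 ]
```

>>> move_arm(
  moves=[
    [[0.03,0.04,0.04,-5,100],[0.07,0.08,0.07,-10,100],[0.11,0.12,0.08,-15,100],[0.15,0.16,0.08,-20,100],[0.19,0.2,0.08,-23,100]],
  ],
)

```text
clock: 0.92
eef_pos: [0.3268, -0.2799, 0.3117]
tool_rot: [0.998, -0.064, 0.001, 0.0]
ft_force: [1.6, -0.3, 0.4]
grip_width: 0.0856
grasp_force: 0.0
```

Run:
```python
from h import *
o=monitor.get_obs();print(o['joint_pos'].round(3),o['eef_pos'].round(4),o['ft_force'].round(1),R.from_quat(o['tool_rot']).as_matrix()[:,1].round(3))
t=vision.camera("top")
for u,v in((540,293),(497,325),(510,300)):print(at_z(t,u/1.25,v/1.25,.04).round(3))
```

```text
[-0.708  0.078  0.017  1.508  0.     2.562] [ 0.3268 -0.2799  0.3117] [ 1.6 -0.3  0.4] [-0.129 -0.992  0.001]
[ 0.462 -0.276  0.04 ]
[ 0.383 -0.171  0.04 ]
[ 0.443 -0.203  0.04 ]
```

>>> move_arm(
  moves=[
    [[0.04,0.043,0,0,100],[0.08,0.086,0,0,100],[0.115,0.125,-0.01,0,100],[0.133,0.142,-0.03,0,100],[0.133,0.143,-0.05,0,100]],
  ],
)

```text
clock: 1.6
eef_pos: [0.4599, -0.1369, 0.2604]
tool_rot: [0.998, -0.061, 0.0, -0.0]
ft_force: [-0.3, -0.5, 0.4]
grip_width: 0.085
grasp_force: 0.0
```

Run:
```python
from h import *
o=monitor.get_obs();print(o['joint_pos'].round(3),o['eef_pos'].round(4),o['ft_force'].round(1))
s=vision.camera("scene");t=vision.camera("top")
a=cv2.resize(s["color"][120:250,200:340,::-1],None,fx=2.8,fy=2.8,interpolation=2);b=cv2.resize(t["color"][130:260,330:470,::-1],None,fx=2.8,fy=2.8,interpolation=2)
cv2.imwrite("pics/g1.png",np.hstack([a,b]))
```

```text
[-0.289  0.19   0.016  1.397  0.     2.975] [ 0.4599 -0.1369  0.2604] [-0.3 -0.5  0.4]
```

View pics/g1.png

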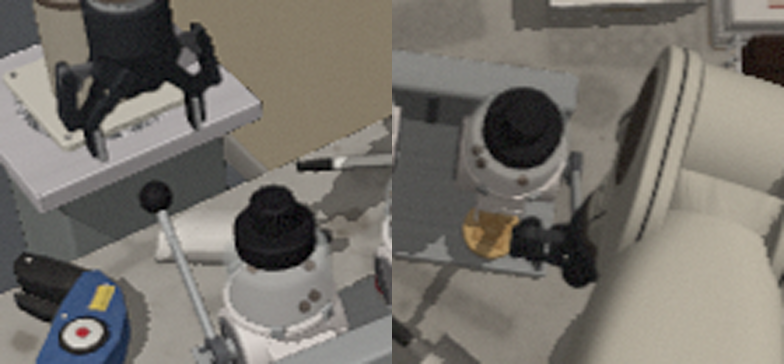

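The open fingers straddle the ball at (155,195) and are centred over it. I'll descend and close.

>>> move_arm(
  moves=[
    [[0,-0.001,-0.025,0,100],[0,-0.001,-0.05,0,100],[0,-0.001,-0.073,0,100],[0,-0.001,-0.075,0,60],[0,-0.001,-0.075,0,25]],
  ],
)

```text
clock: 2.33
eef_pos: [0.4591, -0.1398, 0.1875]
tool_rot: [0.998, -0.064, 0.001, 0.0]
ft_force: [-0.3, 0.5, -0.3]
grip_width: 0.0518
grasp_force: 0.0
```

>>> move_arm(
  moves=[
    [[0,0,0,0,10],[0,0,0,0,10],[0,0,0,0,10]],
  ],
)

```text
clock: 2.7
eef_pos: [0.4587, -0.1389, 0.1871]
tool_rot: [0.998, -0.063, 0.0, -0.0]
ft_force: [-2.7, 2.9, 3.5]
grip_width: 0.0291
grasp_force: 58.9
```

>>> move_arm(
  moves=[
    [[-0.0084,0.0011,-0.0111,0,10],[-0.0159,0.002,-0.0228,0,10],[-0.0222,0.0028,-0.0352,0,10],[-0.0276,0.0034,-0.0481,0,10],[-0.0318,0.004,-0.0614,0,10]],
  ],
)

```text
clock: 3.32
eef_pos: [0.4276, -0.135, 0.1256]
tool_rot: [0.998, -0.063, 0.001, -0.0]
ft_force: [-0.3, 4.0, 6.4]
grip_width: 0.029
grasp_force: 62.4
```

>>> move_arm(
  moves=[
    [[-0.0029,0.0003,-0.0137,0,10],[-0.0047,0.0006,-0.0275,0,10],[-0.0053,0.0006,-0.0414,0,10],[-0.0047,0.0006,-0.0554,0,10],[-0.0029,0.0003,-0.0692,0,10]],
  ],
)

```text
clock: 3.95
eef_pos: [0.4261, -0.1349, 0.0568]
tool_rot: [0.998, -0.063, 0.002, -0.0]
ft_force: [-0.1, 4.0, 10.0]
grip_width: 0.0294
grasp_force: 67.3
```

>>> move_arm(
  moves=[
    [[0,0,0,0,10]],
  ],
)

```text
clock: 4.08
eef_pos: [0.4261, -0.1349, 0.0564]
tool_rot: [0.998, -0.063, 0.002, -0.0]
ft_force: [0.1, 4.0, 8.7]
grip_width: 0.0293
grasp_force: 67.4
```

>>> move_arm(
  moves=[
    [[0.0005,0,-0.003,0,10],[0.001,0,-0.005,0,10],[0.001,0,-0.005,0,10]],
  ],
)

```text
clock: 4.45
eef_pos: [0.427, -0.1349, 0.052]
tool_rot: [0.998, -0.063, 0.002, -0.0]
ft_force: [0.2, 3.2, 8.4]
grip_width: 0.0293
grasp_force: 67.5
```

Run:
```python
from h import *
s=vision.camera("scene");save(s,"d1.png",(190,120,350,250),4)
print(proj(s,[.4251,-.1336,.077]),proj(s,[.5815,-.1532,.105]))
```

```text
[256.96415352 217.2085379 ] [277.87797883 246.09910518]
```

View pics/d1.png

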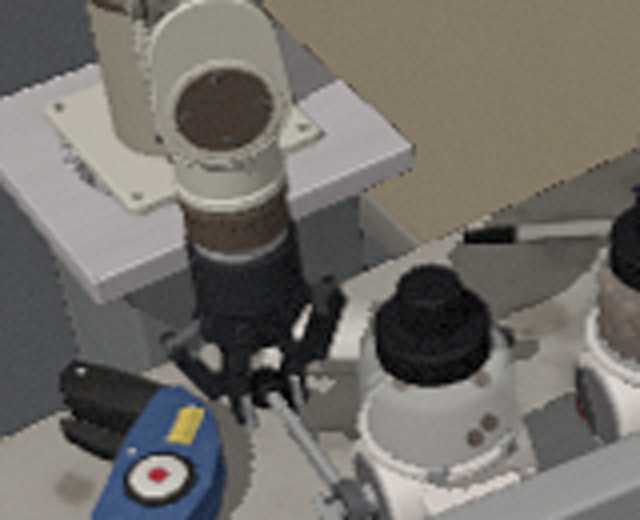

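The gripped ball is at crop (265,385), about 1 px above where it should be at the lower stop. I'll press a little further until the stop is felt.

>>> move_arm(
  moves=[
    [[0.0004,0,-0.002,0,10],[0.0008,0,-0.004,0,10],[0.0008,0,-0.004,0,10]],
  ],
)

```text
clock: 4.88
eef_pos: [0.4277, -0.1351, 0.0505]
tool_rot: [0.998, -0.064, 0.003, 0.0]
ft_force: [-7.2, 5.2, 29.0]
grip_width: 0.0293
grasp_force: 69.4
```

Stop felt (29 N). Now I'll ease it back slowly along the arc.

>>> move_arm(
  moves=[
    [[-0.0011,0.0001,0.0069,0,10],[-0.0018,0.0002,0.0138,0,10],[-0.0023,0.0003,0.0208,0,10],[-0.0024,0.0003,0.0278,0,10],[-0.0023,0.0003,0.0348,0,10]],
  ],
)

```text
clock: 5.5
eef_pos: [0.4242, -0.1346, 0.0822]
tool_rot: [0.998, -0.063, 0.001, -0.0]
ft_force: [2.4, 1.4, 3.0]
grip_width: 0.0293
grasp_force: 67.4
```

>>> move_arm(
  moves=[
    [[0.0005,-0.0001,0.0069,0,10],[0.0012,-0.0001,0.0139,0,10],[0.0023,-0.0003,0.0208,0,10],[0.0036,-0.0004,0.0277,0,10],[0.0053,-0.0007,0.0344,0,10]],
  ],
)

```text
clock: 6.12
eef_pos: [0.4278, -0.135, 0.1159]
tool_rot: [0.998, -0.063, -0.001, -0.0]
ft_force: [-0.7, 4.2, 2.2]
grip_width: 0.0293
grasp_force: 67.6
```

>>> move_arm(
  moves=[
    [[0.002,-0.0002,0.0067,0,10],[0.0042,-0.0005,0.0133,0,10],[0.0067,-0.0008,0.0198,0,10],[0.0095,-0.0012,0.0262,0,10],[0.0125,-0.0016,0.0325,0,10]],
  ],
)

```text
clock: 6.75
eef_pos: [0.4415, -0.1368, 0.1489]
tool_rot: [0.998, -0.064, -0.0, -0.0]
ft_force: [-9.2, 7.0, 8.7]
grip_width: 0.0293
grasp_force: 69.2
```

>>> move_arm(
  moves=[
    [[0.0025,-0.0004,0.0064,0,10],[0.0058,-0.0008,0.0124,0,10],[0.0095,-0.0012,0.0182,0,10]],
  ],
)

```text
clock: 7.12
eef_pos: [0.4469, -0.1375, 0.1664]
tool_rot: [0.998, -0.064, -0.004, -0.0]
ft_force: [-8.5, 4.2, 5.8]
grip_width: 0.0294
grasp_force: 69.8
```

>>> move_arm(
  moves=[
    [[0.002,-0.0003,0.0028,0,10],[0.004,-0.0006,0.0056,0,10],[0.004,-0.0006,0.0056,0,10]],
  ],
)

```text
clock: 7.5
eef_pos: [0.4536, -0.1383, 0.1725]
tool_rot: [0.998, -0.061, -0.001, -0.0]
ft_force: [-4.4, 4.9, 3.9]
grip_width: 0.0297
grasp_force: 69.6
```

>>> move_arm(
  moves=[
    [[0.002,-0.0003,0.0025,0,10],[0.004,-0.0006,0.005,0,10],[0.006,-0.0008,0.0075,0,10],[0.006,-0.0008,0.0075,0,10]],
  ],
)

```text
clock: 8.0
eef_pos: [0.4583, -0.1389, 0.1795]
tool_rot: [0.998, -0.061, -0.003, -0.0]
ft_force: [-6.9, 5.3, 5.5]
grip_width: 0.0293
grasp_force: 69.3
```

Run:
```python
from h import *
s=vision.camera("scene");save(s,"u1.png",(210,130,330,250),5)
print(proj(s,[.4594,-.1379,.208]),monitor.get_obs()['ft_force'].round(1))
```

```text
[255.77835277 190.21593933] [-7.1  5.3  4.6]
```

View pics/u1.png

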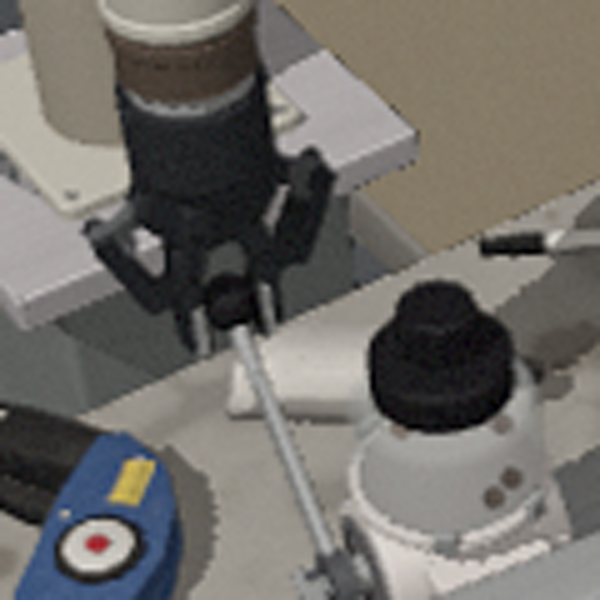

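The ball is at crop (230,298), which is image (256,189.6) and matches its rest position. I'll nudge it to the upper stop and then release.

>>> move_arm(
  moves=[
    [[0.001,0,0.0015,0,10],[0.002,0,0.003,0,10],[0.002,0,0.003,0,10]],
  ],
)

```text
clock: 8.43
eef_pos: [0.4582, -0.1388, 0.1797]
tool_rot: [0.998, -0.061, -0.006, -0.0]
ft_force: [-6.6, 3.4, -6.9]
grip_width: 0.029
grasp_force: 68.4
```

At the upper stop. I'll open and rise clear.

>>> move_arm(
  moves=[
    [[0,0,0,0,60],[0,0,0,0,100],[0,0,0,0,100],[0,0,0.02,0,100],[0,0,0.06,0,100]],
  ],
)

```text
clock: 9.05
eef_pos: [0.4619, -0.1395, 0.2423]
tool_rot: [0.998, -0.063, -0.001, -0.0]
ft_force: [0.7, 0.1, 0.9]
grip_width: 0.0853
grasp_force: 0.0
```

>>> move_arm(
  moves=[
    [[0,0,0.05,10,100],[0.02,0.008,0.1,20,100],[0.05,0.02,0.12,30,100],[0.09,0.036,0.12,40,100],[0.13,0.052,0.12,50,100]],
  ],
)

```text
clock: 9.68
eef_pos: [0.5943, -0.0875, 0.3641]
tool_rot: [0.93, 0.367, 0.001, 0.001]
ft_force: [0.5, -0.7, 0.7]
grip_width: 0.0855
grasp_force: 0.0
```

>>> move_arm(
  moves=[
    [[0,0,0,10,100],[0,0,0,20,100],[0,0,0,30,100],[0,0,0,40,100]],
  ],
)

```text
clock: 10.18
eef_pos: [0.5931, -0.0878, 0.3631]
tool_rot: [0.749, 0.663, 0.0, 0.001]
ft_force: [0.7, 1.4, -0.3]
grip_width: 0.0857
grasp_force: 0.0
```

Run:
```python
from h import *
o=monitor.get_obs();print(o['clock'],o['joint_pos'].round(3),o['eef_pos'].round(4),o['ft_force'].round(1),o['ft_torque'].round(2))
s=vision.camera("scene");save(s,"l1.png",(200,60,360,260),3)
print(proj(s,[.4594,-.1379,.208]),proj(s,[.5902,-.0851,.271]))
```

```text
10.175 [-0.147  0.455  0.651  1.766 -0.     1.545] [ 0.5931 -0.0878  0.3631] [ 0.7  1.4 -0.3] [ 0.06 -0.01  0.01]
[255.77835277 190.21593933] [297.24003293 190.60407107]
```

View pics/l1.png

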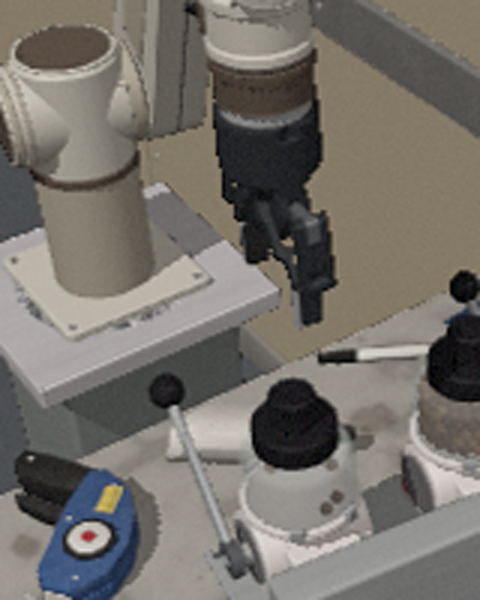

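Lever is back at rest: ball at crop (167,390). The lid grip is at (293,392), and both agree with the model. I'll descend on the lid.

>>> move_arm(
  moves=[
    [[-0.003,0.0025,-0.03,0,100],[-0.003,0.0025,-0.06,0,100],[-0.003,0.0025,-0.09,0,100],[-0.003,0.0025,-0.11,0,100],[-0.003,0.0025,-0.118,0,100]],
  ],
)

```text
clock: 10.85
eef_pos: [0.5893, -0.0851, 0.2436]
tool_rot: [0.751, 0.66, -0.001, -0.001]
ft_force: [0.2, -0.3, -0.3]
grip_width: 0.0854
grasp_force: 0.0
```

>>> move_arm(
  moves=[
    [[0,0,0,0,60],[0,0,0,0,30],[0,0,0,0,20],[0,0,0,0,20],[0,0,0,0,20]],
  ],
)

```text
clock: 11.48
eef_pos: [0.5906, -0.0852, 0.2464]
tool_rot: [0.75, 0.661, 0.001, 0.001]
ft_force: [-0.4, 0.1, 5.2]
grip_width: 0.0395
grasp_force: 61.3
```

>>> move_arm(
  moves=[
    [[0,0,0.001,4,20],[0,0,0.001,8,20],[0,0,0.001,12,20],[0,0,0.001,12,20]],
  ],
)

```text
clock: 11.98
eef_pos: [0.5902, -0.0852, 0.2463]
tool_rot: [0.678, 0.735, 0.0, 0.001]
ft_force: [0.3, -0.4, 2.6]
grip_width: 0.0393
grasp_force: 60.8
```

Run:
```python
from h import *
o=monitor.get_obs();print(o['clock'],o['joint_pos'].round(3),o['eef_pos'].round(4),o['ft_force'].round(1),o['ft_torque'].round(2),o['tau'].round(2))
```

```text
11.975 [-0.143  0.431  0.314  1.452 -0.     1.346] [ 0.5902 -0.0852  0.2463] [ 0.3 -0.4  2.6] [-0.05 -0.18 -0.04] [  0.31 -44.67  24.21   0.24   0.14  -0.14]
```

The turning moment is about 0.04 N m, so the lid turns freely anticlockwise. I'll continue and watch the moment.

>>> move_arm(
  moves=[
    [[0,0,0,6,20],[0,0,0,12,20],[0,0,0,18,20],[0,0,0,24,20]],
  ],
)

```text
clock: 12.48
eef_pos: [0.5904, -0.0852, 0.2464]
tool_rot: [0.509, 0.861, 0.0, 0.001]
ft_force: [0.4, 0.2, 3.9]
grip_width: 0.039
grasp_force: 60.8
```

Run:
```python
from h import *
o=monitor.get_obs();print(o['clock'],o['joint_pos'].round(3),o['eef_pos'].round(4),o['ft_force'].round(1),o['ft_torque'].round(2),o['tau'].round(2))
```

```text
12.475 [-0.143  0.431  0.314  1.452 -0.     0.924] [ 0.5904 -0.0852  0.2464] [0.4 0.2 3.9] [-0.09 -0.26 -0.02] [  0.35 -44.81  24.08   0.42   0.1    0.66]
```

>>> move_arm(
  moves=[
    [[0,0,0,8,20],[0,0,0,16,20],[0,0,0,24,20],[0,0,0,33,20],[0,0,0,33,20]],
  ],
)

```text
clock: 13.1
eef_pos: [0.5902, -0.0849, 0.2463]
tool_rot: [0.245, 0.969, 0.0, 0.001]
ft_force: [0.6, -0.4, 3.8]
grip_width: 0.0395
grasp_force: 60.9
```

Run:
```python
from h import *
o=monitor.get_obs();print(o['clock'],o['joint_pos'].round(3),o['eef_pos'].round(4),o['ft_force'].round(1),o['ft_torque'].round(2))
```

```text
13.1 [-0.143  0.431  0.314  1.453  0.     0.353] [ 0.5902 -0.0849  0.2463] [ 0.6 -0.4  3.8] [ 0.11 -0.12  0.04]
```

Turned 69° with no resistance. I'll lift gently and watch the force.

>>> move_arm(
  moves=[
    [[0,0,0.002,0,20],[0,0,0.004,0,20],[0,0,0.006,0,20]],
  ],
)

```text
clock: 13.48
eef_pos: [0.5894, -0.085, 0.2512]
tool_rot: [0.244, 0.97, -0.0, -0.001]
ft_force: [0.5, -0.6, -0.7]
grip_width: 0.0393
grasp_force: 60.8
```

>>> move_arm(
  moves=[
    [[0,0,0.01,0,20],[0,0,0.02,0,20],[0,0,0.03,0,20],[0,0,0.04,0,20],[0,0,0.047,0,20]],
  ],
)

```text
clock: 14.1
eef_pos: [0.59, -0.0851, 0.2997]
tool_rot: [0.244, 0.97, 0.0, 0.001]
ft_force: [-0.2, 0.6, -1.3]
grip_width: 0.0393
grasp_force: 60.8
```

>>> move_arm(
  moves=[
    [[0,0,0,0,20],[0,0,0,0,20]],
  ],
)

```text
clock: 14.35
eef_pos: [0.5896, -0.085, 0.2983]
tool_rot: [0.244, 0.97, -0.0, -0.0]
ft_force: [-0.4, 1.1, -1.1]
grip_width: 0.0392
grasp_force: 60.8
```

Run:
```python
from h import *
o=monitor.get_obs();print(o['ft_force'].round(1),o['joint_vel'].round(3))
s=vision.camera("scene");save(s,"f1.png",(210,90,400,260),3.5)
```

```text
[-0.4  1.1 -1.1] [ 0.001  0.004 -0.005 -0.001  0.002  0.   ]
```

View pics/f1.png

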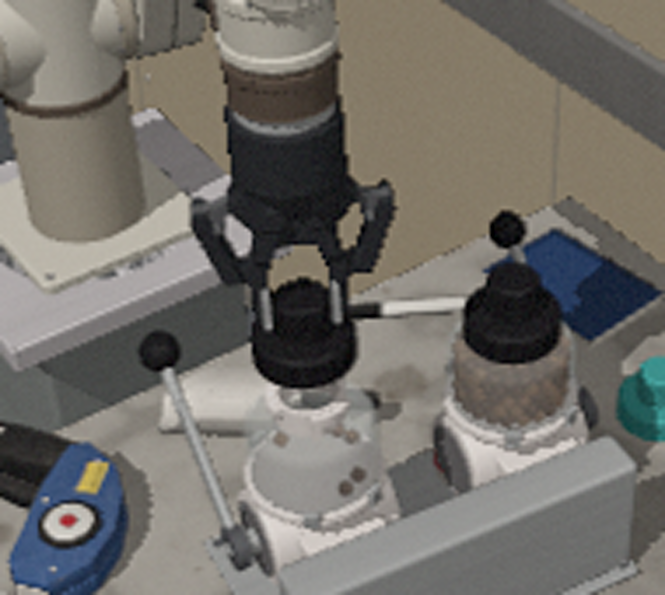

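The lid is held level above the open neck (lid at (303,335), neck at (315,395)). The right lever is at rest with its ball at (160,350), and the left canister is untouched. Handing in.

```bash
python3 -c "
from h import *
print(job.job_done())"
```

```text
the job is handed in; nothing more can be done
None
```

The job is handed in: I pulled the empty right canister's lever to its lower stop and eased it back to rest, then unscrewed its lid anticlockwise, and the gripper now holds it level about 3–4 cm above the neck rim.

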